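Dry-fit a pipe union in the order tray

TASK

Make up one pipe union for the order by stacking its four loose parts in the little square steel tray, one at a time from the bottom up: first the union body standing on its foot inside the tray, then the tail piece collar-down over the pilot on the body's top, then the big nut lowered over the tail until it sits on the collar, and last the dust cap over the tail's open end. Leave the finished stack upright and let go of it; leave the elbow, the tin and the carton where they are.

Things in the scene. Friction and masses are not known exactly. Their poses are not given: they have to be found in the camera images.
- tray: Low square galvanised steel tray, fixed to the bench, open on top: 96 x 96 mm outside, 86 x 86 mm inside, 12 mm high over all, floor 5 mm thick (so the inner floor is 5 mm above the bench and the lip 7 mm above the inner floor). Origin: centre of its underside, on the bench; z up, x and y along its sides.
- body_center (a point): Union body, loose, light-grey plastic, about 0.22 kg, standing upright: round foot 66 mm across and 8 mm thick, above it a 48 mm round barrel (thread lines near the top) up to 60 mm above its underside, and on the barrel's flat top a small round pilot 19 mm across, with a tapered top, up to 68 mm. Point: on its axis, 34 mm above its underside (half-way up). z is its axis, up. Grip it by the barrel.
- tail_center (a point): Tail piece, loose, light-grey plastic, about 0.08 kg, standing on its collar: collar 50 mm across and 8 mm thick at the bottom, above it an open tube 34 mm outside, up to 46 mm above its underside; a 28 mm bore runs right through, so it drops over the body's pilot and the collar rests on the barrel's top. Point: on its axis, 23 mm above its underside. z is its axis, up. Grip it by the tube, with the fingertips above the collar.
- nut_center (a point): Big union nut, loose, light-grey ribbed plastic ring, about 0.11 kg, lying flat with its wide mouth down: 68 mm outside, 34 mm high; the lower 26 mm is a skirt of 59 mm bore, the top 8 mm an inward lip with a 44 mm hole. The tail's tube passes through the hole and the lip then rests on the tail's collar, the skirt hanging round collar and barrel. Point: on its axis, 17 mm above its underside. z is its axis, up. Grip it across the outside, in its upper half.
- cap_center (a point): Dust cap, loose, light-grey plastic, about 0.06 kg, open side down: round, 52 mm across, 24 mm high, with a square 30 x 30 mm grip block on top, 40 mm high over all; its cavity underneath is 45 mm across and 18 mm deep, so it sits with its roof on the tail's top end. Point: on its axis, 20 mm above its underside. z is its axis, up; x and y along the sides of the square block. Grip it by the block.
- elbow_center (a point): Bystander: loose 90-degree pipe elbow of light-grey plastic lying flat, about 97 x 97 mm, 54 mm high. Point: near its middle, 27 mm above the bench. Leave it.
- tin_center (a point): Bystander: loose round metal tin without label, 66 mm across, 85 mm high. Point: its centre, 42.5 mm above the bench. Leave it.
- carton_center (a point): Bystander: loose closed cardboard carton 70 x 100 x 55 mm high. Point: its centre, 27.5 mm above the bench. Leave it.

How it is judged:
On the way, in this order (a step that is already met when the one before it is completed fails the run):
1. the union body stands in the tray (horizontal distance between body_center and tray below 0.015 m and z of body_center in the frame of tray between 0.035 and 0.043 m and angle between body_center's own z axis and vertical below 0.08 rad), for 0.2 s.
2. the tail sits on the body in the tray (all of step 1 and horizontal distance between tail_center and body_center below 0.008 m and z of tail_center in the frame of body_center between 0.045 and 0.053 m and angle between tail_center's own z axis and vertical below 0.1 rad), for 0.2 s.
3. the nut sits on the tail's collar (all of step 2 and horizontal distance between nut_center and tail_center below 0.009 m and z of nut_center in the frame of tail_center between -0.028 and -0.02 m and angle between nut_center's own z axis and vertical below 0.1 rad), for 0.2 s.
4. the cap sits on the tail's top end (all of step 3 and horizontal distance between cap_center and tail_center below 0.009 m and z of cap_center in the frame of tail_center between 0.021 and 0.029 m and angle between cap_center's own z axis and vertical below 0.12 rad), for 0.2 s.
At the end, for the whole second after the job is handed in: Body upright on the tray floor (15 mm of its centre), tail on the body (axes within 8 mm), nut lip on the tail collar and cap on the tail top (each within 9 mm of the tail axis); all heights within 4 mm of seated, tilts under 0.08 (body), 0.1, 0.12 (cap) rad; all below 20 mm/s (all of step 4 and linear speed of each of union_body, tail, nut, cap below 0.02 m/s); the robot touches nothing.
It fails at once if the elbow is moved more than 30 mm (distance of elbow_center from where it was at the start of the episode above 0.03 m).
It fails at once if the tin is moved more than 30 mm (distance of tin_center from where it was at the start of the episode above 0.03 m).
It fails at once if the carton is moved more than 30 mm (distance of carton_center from where it was at the start of the episode above 0.03 m).
It also fails if it takes over 93 s, if anything falls off the work surface, if the arm or the gripper's body presses on something with over 40 N, if the wrist force passes 120 N, or if a joint passes its speed limit or range.

ROBOT

A 6-joint arm with a two-finger parallel gripper is mounted at the origin on the work surface. World frame = base frame: x ahead of the robot, y to its left, z up, the work surface at z = 0. Lengths are in m, angles in rad, forces in N, time in s.
With the tool pointing down it reaches from about 0.425 to 0.925 m from the base axis. Payload 12.5 kg.
Tool frame: the origin (TCP) lies midway between the tips of the shut fingers; the grasp point (between the pads) lies env.grip_depth behind it (env.grip_depth is the distance from the TCP to the grasp point, in m); x points along the fingers, z is the direction in which the jaws open and shut, and the axes are right-handed (so a half turn about x gives the same grasp; the last joint's range is limited). The gripper opens to 85 mm and grips with 20 to 120 N. Pads are 22 mm wide; open, the fingers measure 114 mm over their backs; the gripper's body (76 mm by 85 mm) begins 54 mm behind the grasp point. The pads swing forward as they close: fully open they stand 13 mm farther back than shut.
Start: joints at [1.027, 0.491, 1.559, -0, 1.092, -0.106], TCP at [0.265, 0.566, 0.231] pointing down, gripper open.
Joint ranges: [-3.1, 3.1], [-0.84, 2.19], [0.05, 2.79], [-1.13, 4.28], [0.06, 2.93], [-2.69, 2.69]. Speed limits (rad/s): [2.22, 2.22, 2.79, 3.14, 3.14, 3.14].

INTERFACE

Orientations are given as [roll, pitch, yaw] about the fixed x, y, z axes, in that order (R = Rz(yaw) Ry(pitch) Rx(roll)).
In Python, from station import observe, viewer, ticket, env gives the robot as it stands.
- The arm moves only by the shell command python3 -m crank 'ROWS' [OPENING]. ROWS is JSON, a list that holds one entry, the list of rows, each a list of 4 numbers: the shift along the tool's x, y, z in m, then the turn about the tool's x in degrees. A call has 1 to 10 rows; each row is the pose to reach, as a shift and turn from the pose commanded when the call began, along the tool's axes at that moment; what a row does not reach only later rows make up. A row lasts 1/8 s, in which the tool goes at most 62.5 mm and 10.7 degrees, less where a joint would pass 70% of its speed; a pose out of reach is approached as far as the arm can. A call with a gripper value outside its range is refused whole. OPENING is the closure in counts, from 0 (fully open) to 255 (shut), set as the call begins (- or left out, the last holds). The fingers move at their own pace and stop on an object; the grip force is fixed at half the most. Time passes only in rows, so rows that repeat a pose let the fingers close. It gives the time, the measured TCP pose, the force and the opening at its end, in the units of the state.
- observe(): the state, without advancing time (a new reading comes with each control period).
- viewer.capture(name): name is "side" or "top" or "wrist"; returns (picture, depth): 384x512x3 uint8, blue, green, red; 384x512 float32, m along the optical axis (not along the pixel's ray), 0 where there is no reading.
- viewer.camera_info(name): a dict with "camera_matrix" (3x3 intrinsics, pixels), "dist_coeffs" ([k1, k2, p1, p2, k3] as OpenCV has them; the pictures are not rectified), "rvec" (rotation vector, rad) and "tvec" (3), from world to camera coordinates, as OpenCV has them. Camera axes: x right, y down, z forward; pixel columns grow to the right and rows downward; lengths in m; the calibration is good to about 2 mm. A picture is of the moment at which its call begins: read the wrist's pose just before it. camera_info takes no time and is no camera call; for the wrist camera it gives the pose at the moment of the call.
- ticket.sign_off(): hands the job in, once; it reports no verdict.
The state is a dict: "time_s": time; "q": joint angles; "qvel": joint speeds; "joint_torque": joint torques, N m; "ee_pos": TCP position; "eef_rot": TCP orientation; "force": force on the tool from outside, world axes, zero at the start; "ft_torque": the same for the moment, N m; "opening": finger opening in m.
Only numpy, scipy, OpenCV 4.12 (cv2) and the standard library are available. Lean on these libraries where they do the work, as an engineer would, in place of code of your own. Each camera call takes 0.05 s, during which the arm holds its last target. There are 200 camera calls.

## Working session

There is one attempt and no reset: what is moved stays moved. The work goes in short steps, Python scripts to look and compute and a shell command to move; the robot and the scene stay as the last step left them, time stands still between calls to the robot, and variables do not carry over. Pictures are saved under pics/ and viewed, about 12 in all and at most 16, crops included, and the job is handed in when it is done.

```bash
ls; mkdir -p pics; python3 - <<'E'
from station import observe, viewer, env
import cv2
s=observe();print({k:s[k] for k in('time_s','ee_pos','eef_rot','opening','force')},env.grip_depth)
for n in('top','side'):
    p,d=viewer.capture(n);cv2.imwrite(f'pics/{n}0.png',p)
    i=viewer.camera_info(n);print(n,i)
    import numpy as np;np.savez(f'pics/{n}0.npz',p=p,d=d)
E
```

```text
pics
{'time_s': 0.0, 'ee_pos': array([0.26482823, 0.56585486, 0.23070907]), 'eef_rot': array([ 3.05108342,  1.5696216 , -2.09911929]), 'opening': 0.08492546454346127, 'force': array([-0.31883671, -0.27625794, -0.46276126])} 0.0187
top {'camera_matrix': array([[396.73296354,   0.        , 257.57622149],
       [  0.        , 396.73296354, 192.57487462],
       [  0.        ,   0.        ,   1.        ]]), 'dist_coeffs': array([-0.05833603,  0.        ,  0.        ,  0.        ,  0.        ]), 'rvec': array([ 1.96318299, -2.24509145,  0.23940705]), 'tvec': array([0.06825148, 0.64363992, 1.00535504])}
side {'camera_matrix': array([[361.57680542,   0.        , 255.07898369],
       [  0.        , 361.57680542, 194.86294031],
       [  0.        ,   0.        ,   1.        ]]), 'dist_coeffs': array([-0.01534845,  0.        ,  0.        ,  0.        ,  0.        ]), 'rvec': array([ 1.98976419, -0.68014761,  0.40901548]), 'tvec': array([-0.5113817 ,  0.23122253,  0.56838479])}
```

View pics/top0.png

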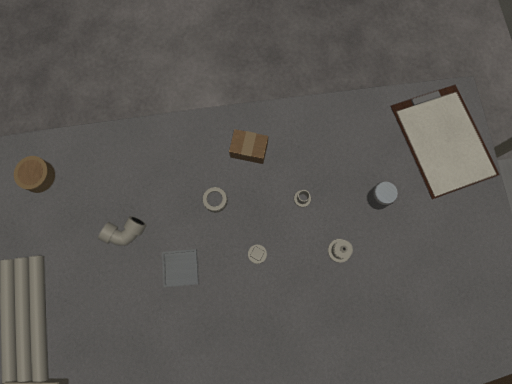

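View pics/side0.png

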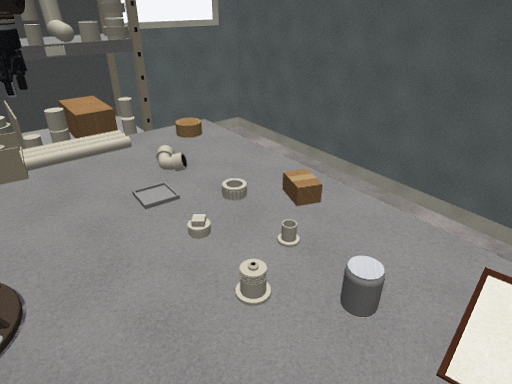

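The top picture shows the tray at (181,268), nut (215,200), cap (257,254), tail (303,198) and body (341,250). The elbow is at (122,231), the carton at (249,146) and the tin at (384,195). The side picture agrees with this, and all the parts are upright.

```bash
cat > h.py <<'E'
import numpy as np,cv2
from station import observe,viewer,env
def cloud(info,d):
    v,u=np.mgrid[0:384,0:512]
    n=cv2.undistortPoints(np.stack([u,v],-1).reshape(-1,1,2).astype(float),info['camera_matrix'],info['dist_coeffs']).reshape(384,512,2)
    R=cv2.Rodrigues(info['rvec'])[0]
    P=np.dstack([n[...,0]*d,n[...,1]*d,d])-info['tvec'].ravel()
    W=P@R; W[d<=0]=np.nan
    return W
def ray(info,uv,z):
    n=cv2.undistortPoints(np.array([[uv]],float),info['camera_matrix'],info['dist_coeffs']).ravel()
    R=cv2.Rodrigues(info['rvec'])[0];o=-R.T@info['tvec'].ravel();r=R.T@np.array([n[0],n[1],1]);return o+r*(z-o[2])/r[2]
E
python3 - <<'E'
from h import *
i=viewer.camera_info('top');f=np.load('pics/top0.npz');W=cloud(i,f['d'])
R=cv2.Rodrigues(i['rvec'])[0];print('cam',-R.T@i['tvec'])
C=dict(tray=(181,268),nut=(215,200),cap=(257,254),tail=(303,198),body=(341,250),elbow=(122,231),carton=(249,146),tin=(384,195))
T=dict(tray=.003,nut=.026,cap=.016,tail=.036,body=.05,elbow=.02,carton=.04,tin=.07)
for k,(u,v) in C.items():
    w=W[v-24:v+25,u-24:u+25].reshape(-1,3);w=w[np.isfinite(w[:,2])]
    t=w[w[:,2]>T[k]];(c,r)=cv2.minEnclosingCircle(t[:,:2].astype(np.float32))
    print(k,len(t),'zmax %.3f floor %.4f'%(np.percentile(t[:,2],95),np.median(w[:,2])),'mid',((t.min(0)+t.max(0))/2).round(4)[:2],'ext',np.ptp(t,axis=0).round(3),'circ',np.round(c,4),round(r,4))
    if k in('tray','cap','carton'):
        q=t if k!='cap' else w[w[:,2]>.032]
        rr=cv2.minAreaRect((q[:,:2]*1000).astype(np.float32));print('  rect',np.round(rr[0],1),np.round(rr[1],1),rr[2])
# z check
print('ray z check', W[100,250])
E
```

```text
cam [0.41419601 0.00504248 1.12164415]
tray 1250 zmax 0.014 floor 0.0033 mid [0.4798 0.2221] ext [0.138 0.139 0.015] circ [0.4785 0.2197] 0.0862
  rect [478.7 220.6] [133.8 134.4] 85.17477416992188
nut 285 zmax 0.038 floor 0.0009 mid [0.6556 0.1042] ext [0.07  0.068 0.013] circ [0.6556 0.1047] 0.0352
cap 284 zmax 0.043 floor 0.0008 mid [0.487  0.0051] ext [0.05  0.051 0.027] circ [0.4874 0.0054] 0.026
  rect [487.7   5.3] [29.3 30. ] 55.344242095947266
tail 54 zmax 0.050 floor 0.0004 mid [ 0.6279 -0.1441] ext [0.032 0.033 0.013] circ [ 0.6288 -0.1438] 0.0174
body 281 zmax 0.067 floor 0.0004 mid [ 0.4664 -0.2242] ext [0.048 0.049 0.022] circ [ 0.467  -0.2243] 0.0253
elbow 828 zmax 0.059 floor 0.0025 mid [0.5984 0.3677] ext [0.079 0.13  0.042] circ [0.5958 0.3677] 0.0662
carton 887 zmax 0.059 floor 0.0030 mid [ 0.7963 -0.0105] ext [0.097 0.113 0.022] circ [ 0.7957 -0.0112] 0.0596
  rect [796.6 -11.2] [100.7  73.2] 69.98861694335938
tin 457 zmax 0.088 floor 0.0006 mid [ 0.5994 -0.3582] ext [0.063 0.064 0.019] circ [ 0.5989 -0.3579] 0.0326
ray z check [ 1.31208473 -0.0620666  -0.74386614]
```

```bash
cat >> h.py <<'E'
from scipy.spatial.transform import Rotation as Ro
def go(xyz,s=None):
    s=s or observe();R=Ro.from_euler('xyz',s['eef_rot']).as_matrix()
    return (R.T@(np.array(xyz)-s['ee_pos'])*1000).round(1)
E
python3 - <<'E'
from h import *
s=observe();R=Ro.from_euler('xyz',s['eef_rot']).as_matrix();print(R.round(3),np.degrees(np.arctan2(R[1,2],R[0,2])))
print(go((.47,.20,.24)))
i=viewer.camera_info('top');f=np.load('pics/top0.npz');W=cloud(i,f['d'])
w=W[240:295,150:210].reshape(-1,3);t=w[(w[:,2]>.0085)&(w[:,2]<.02)]
rr=cv2.minAreaRect((t[:,:2]*1000).astype(np.float32));print(len(t),rr)
g=cv2.resize(f['p'][235:300,145:215],None,fx=8,fy=8,interpolation=cv2.INTER_CUBIC);cv2.imwrite('pics/tray.png',g)
k=cv2.minAreaRect((W[230:280,233:283].reshape(-1,3)[lambda a:0:0] if 0 else (lambda a:a[a[:,2]>.032][:,:2]*1000)(W[230:280,233:283].reshape(-1,3))).astype(np.float32))
print('cap block',k)
E
```

```text
[[-0.001 -0.906  0.424]
 [-0.001  0.424  0.906]
 [-1.     0.    -0.001]] 64.91655890613815
[  -9.  -340.9 -244.4]
305 ((478.18682861328125, 222.3450469970703), (95.65265655517578, 97.00057983398438), 87.72686004638672)
cap block ((487.7264404296875, 5.262842178344727), (29.314241409301758, 30.04429054260254), 55.344242095947266)
```

View pics/tray.png

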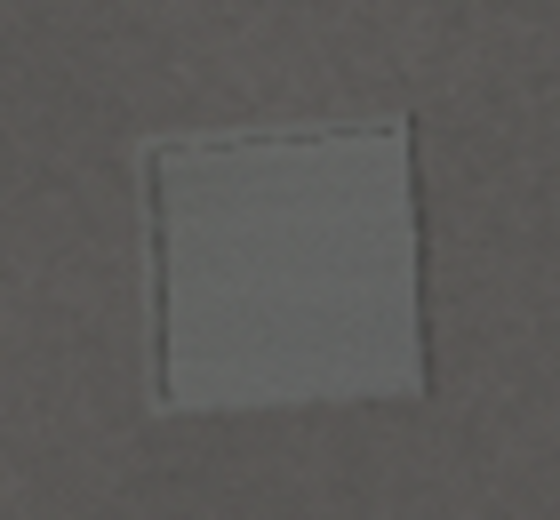

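The crop shows the tray's outline corners at about (142,135), (410,115), (428,395) and (158,410). That puts its centre at full-frame (180.6,268), which matches the depth fit of (0.478,0.222).

```bash
python3 -m crank '[[[0,-0.049,-0.035,2],[0,-0.1,-0.07,5],[0,-0.15,-0.105,9.6],[-0.009,-0.2,-0.14,9.6],[-0.009,-0.25,-0.175,9.6],[-0.009,-0.3,-0.21,9.6],[-0.009,-0.341,-0.244,9.6]]]' 0; python3 - <<'E'
from h import *
print(go((.467,-.2243,.19)))
i=viewer.camera_info('wrist');p,d=viewer.capture('wrist');cv2.imwrite('pics/w1.png',p);s=observe()
print(s['ee_pos'],s['q'],np.percentile(d[d>0],[1,50,99]))
W=cloud(i,d);R=cv2.Rodrigues(i['rvec'])[0];print('cam',-R.T@i['tvec'],R[2])
t=W.reshape(-1,3);t=t[(t[:,2]>.0085)&(t[:,2]<.02)&(np.hypot(t[:,0]-.478,t[:,1]-.222)<.09)];print(len(t),cv2.minAreaRect((t[:,:2]*1000).astype(np.float32)) if len(t)>9 else 0)
E
```

```text
time_s: 0.98
ee_pos: [0.4712, 0.1985, 0.2402]
eef_rot: [0.71, 1.571, 1.675]
force: [0.5, 0.5, -0.1]
opening: 0.0853
[  50.2 -237.4 -349.9]
[0.47313776 0.19456546 0.24010209] [ 2.61683268e-01  3.20326089e-01  1.82132128e+00 -1.68761539e-03
  9.99738538e-01 -7.00469569e-01] [0.06864221 0.36968508 0.47466312]
cam [0.40976433 0.24235971 0.38210062] [ 0.24520791 -0.17020981 -0.9544117 ]
1265 ((479.78363037109375, 221.14341735839844), (96.35519409179688, 96.69807434082031), 87.46492004394531)
```

View pics/w1.png

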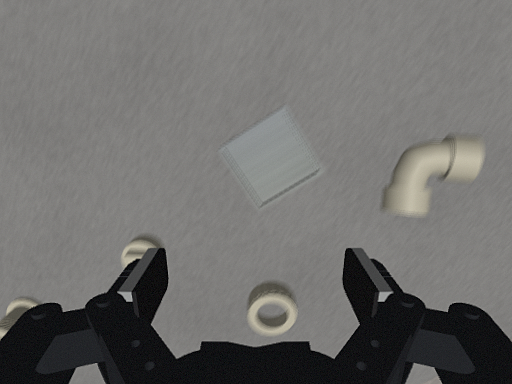

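The wrist picture shows the tray at (272,157), the elbow on the right and the nut between the fingers. The wrist fit puts the tray at (0.4798,0.2211), within 2 mm of the top camera's value.

```bash
python3 -m crank '[[[0.007,-0.034,-0.05,0],[0.014,-0.068,-0.1,0],[0.021,-0.102,-0.15,0],[0.028,-0.136,-0.2,0],[0.035,-0.17,-0.25,0],[0.042,-0.204,-0.3,0],[0.05,-0.237,-0.35,0],[0.05,-0.237,-0.35,0],[0.05,-0.237,-0.35,0]]]' 0; python3 - <<'E'
from h import *
i=viewer.camera_info('wrist');p,d=viewer.capture('wrist');cv2.imwrite('pics/w2.png',p);s=observe()
W=cloud(i,d).reshape(-1,3)
t=W[(W[:,2]>.050)&(W[:,2]<.075)&(np.hypot(W[:,0]-.467,W[:,1]+.224)<.04)]
print(len(t),t.min(0),t.max(0),cv2.minEnclosingCircle(t[:,:2].astype(np.float32)))
t=W[(W[:,2]>.063)&(W[:,2]<.075)&(np.hypot(W[:,0]-.467,W[:,1]+.224)<.04)]
print('pilot',len(t),cv2.minEnclosingCircle(t[:,:2].astype(np.float32)))
print(s['ee_pos'],s['time_s'],go((.467,-.2243,.022)))
E
```

```text
time_s: 2.15
ee_pos: [0.4657, -0.2218, 0.19]
eef_rot: [1.378, 1.57, 2.343]
force: [-0.3, 0.9, 0.2]
opening: 0.0854
2120 [ 0.44361322 -0.24945817  0.0500186 ] [ 0.49200313 -0.20073239  0.0688752 ] ((0.4682665169239044, -0.22532466053962708), 0.02481590211391449)
pilot 258 ((0.46844783425331116, -0.2254410684108734), 0.009536859579384327)
[ 0.4659566  -0.22121593  0.19022884] 2.2 [168.2  -2.7  -2. ]
```

```bash
python3 -m crank '[[[0.05,-0.004,-0.002,0],[0.1,-0.004,-0.002,0],[0.145,-0.004,-0.002,0],[0.168,-0.004,-0.002,0],[0.168,-0.004,-0.002,0]]]' 0 && python3 -m crank '[[[0,0,0,0],[0,0,0,0],[0,0,0,0],[0,0,0,0],[0,0,0,0],[0,0,0,0]]]' 255;  python3 - <<'E'
from h import *
s=observe();print(s['ee_pos'],s['opening'],s['force'])
p,d=viewer.capture('wrist');cv2.imwrite('pics/w3.png',p)
E
```

```text
time_s: 2.82
ee_pos: [0.468, -0.2244, 0.0214]
eef_rot: [1.556, 1.568, 2.523]
force: [-0.0, -0.0, 0.1]
opening: 0.0857
time_s: 3.58
ee_pos: [0.4688, -0.2261, 0.0238]
eef_rot: [-1.423, 1.569, -0.457]
force: [-0.3, 3.3, 9.9]
opening: 0.0466
[ 0.46877183 -0.22607674  0.02377616] 0.04662690910472638 [-0.2510132   3.30666876  9.91469042]
```

View pics/w3.png

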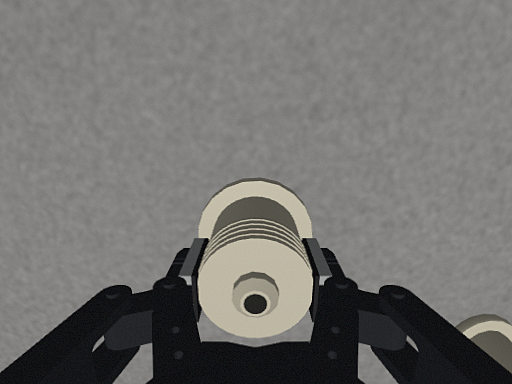

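The wrist picture shows the barrel held centrally between the pads, with the pilot at (255,300) and the foot clear below the fingertips.

```bash
python3 -m crank '[[[-0.03,0,0,0],[-0.08,0,0,0],[-0.08,0,0,0],[-0.08,0,0,0]]]' 255;  python3 - <<'E'
from h import *
s=observe();print(s['ee_pos'],s['opening'],s['force'],go((.479,.222,s['ee_pos'][2])))
E
```

```text
time_s: 4.12
ee_pos: [0.468, -0.2259, 0.1022]
eef_rot: [-1.242, 1.571, -0.276]
force: [-0.7, -0.5, -2.6]
opening: 0.0468
[ 0.46796905 -0.22587399  0.10224896] 0.04681345032231608 [-0.68971496 -0.46093391 -2.61491376] [ -0.  245.8 374.6]
```

```bash
python3 -m crank '[[[0,0.02,0.03,0],[0,0.055,0.084,0],[0,0.09,0.137,0],[0,0.125,0.19,0],[0,0.16,0.244,0],[0,0.195,0.297,0],[0,0.225,0.343,0],[0,0.246,0.375,0],[0,0.246,0.375,0],[0,0.246,0.375,0]]]' 255;  python3 - <<'E'
from h import *
s=observe();print(s['ee_pos'],s['opening'],s['force'],go((.479,.222,.029)))
i=viewer.camera_info('wrist');p,d=viewer.capture('wrist');W=cloud(i,d).reshape(-1,3)
z=s['ee_pos'][2]-.022
t=W[(W[:,2]>z+.0575)&(W[:,2]<z+.0635)&(np.hypot(W[:,0]-s['ee_pos'][0],W[:,1]-s['ee_pos'][1])<.03)]
print(len(t),cv2.minEnclosingCircle(t[:,:2].astype(np.float32)),np.median(t[:,2])-z)
t=W[(W[:,2]>z+.066)&(np.hypot(W[:,0]-s['ee_pos'][0],W[:,1]-s['ee_pos'][1])<.015)];print(t.mean(0),t[:,2].max()-z)
E
```

```text
time_s: 5.38
ee_pos: [0.4787, 0.2219, 0.1013]
eef_rot: [2.495, 1.569, -2.822]
force: [-0.0, -0.3, -2.7]
opening: 0.0467
[0.47871204 0.22186659 0.10126825] 0.04668082687631158 [-0.00356249 -0.30616538 -2.71481336] [72.3 -0.3  0.4]
4798 ((0.4767721891403198, 0.22323057055473328), 0.029432613402605057) 0.05802265750139979
[0.47109346 0.22736075 0.18029696] 0.10954564916612625
```

```bash
python3 -m crank '[[[0.03,0,0,0],[0.055,0,0,0],[0.066,0,0,0],[0.072,0,0,0],[0.072,0,0,0],[0.072,0,0,0]]]' 255;  python3 - <<'E'
from h import *
s=observe();print(s['ee_pos'],s['opening'],s['force'])
E
```

```text
time_s: 6.18
ee_pos: [0.4797, 0.2223, 0.0309]
eef_rot: [-0.602, 1.57, 0.364]
force: [0.5, 0.1, -2.9]
opening: 0.0469
[0.47965677 0.22233541 0.03094845] 0.046877968108630035 [ 0.53835653  0.07491924 -2.89140253]
```

```bash
python3 -m crank '[[[0.002,0,0,0],[0.002,0,0,0]]]'|grep -E 'force|pos'; python3 -m crank '[[[0.001,0,0,0],[0.001,0,0,0]]]'|grep -E 'force|pos'; python3 -m crank '[[[0.001,0,0,0],[0.001,0,0,0]]]'|grep -E 'force|pos'
```

```text
ee_pos: [0.4796, 0.2225, 0.0288]
force: [0.2, 0.5, 3.3]
ee_pos: [0.4796, 0.2225, 0.0288]
force: [-4.5, -0.9, 18.4]
ee_pos: [0.4796, 0.2225, 0.0287]
force: [-8.0, -1.8, 32.8]
```

```bash
python3 -m crank '[[[-0.002,0,0,0],[-0.002,0,0,0]]]' && python3 -m crank '[[[0,0,0,0],[0,0,0,0],[0,0,0,0],[0,0,0,0],[0,0,0,0]]]' 0 && python3 -m crank '[[[-0.05,0,0,0],[-0.11,0,0,0],[-0.16,0,0,0],[-0.16,0,0,0],[-0.16,0,0,0]]]' 0;  python3 - <<'E'
from h import *
s=observe()
i=viewer.camera_info('wrist');p,d=viewer.capture('wrist');W=cloud(i,d).reshape(-1,3)
cv2.imwrite('pics/w4.png',p)
r=np.hypot(W[:,0]-.479,W[:,1]-.222)<.04
for a,b in((.055,.09),(.068,.09)):
    t=W[(W[:,2]>a)&(W[:,2]<b)&r];print(len(t),cv2.minEnclosingCircle(t[:,:2].astype(np.float32)),t[:,2].max())
print(s['ee_pos'],go((.6285,-.1439,.19)))
E
```

```text
time_s: 7.18
ee_pos: [0.4795, 0.2224, 0.0288]
eef_rot: [-0.481, 1.57, 0.485]
force: [-2.1, -0.6, 9.6]
opening: 0.0463
time_s: 7.8
ee_pos: [0.4793, 0.2223, 0.0283]
eef_rot: [0.898, 1.571, 1.863]
force: [0.4, -0.6, -0.5]
opening: 0.0853
time_s: 8.43
ee_pos: [0.4789, 0.2221, 0.1877]
eef_rot: [2.348, 1.57, -2.97]
force: [-1.6, -0.2, 0.6]
opening: 0.0853
2252 ((0.47898542881011963, 0.2233968824148178), 0.02471182867884636) 0.07454958576177503
273 ((0.479264497756958, 0.22350387275218964), 0.009586932137608528) 0.07454958576177503
[0.47894096 0.22214606 0.18774971] [  -2.9 -331.4 -215.7]
```

View pics/w4.png

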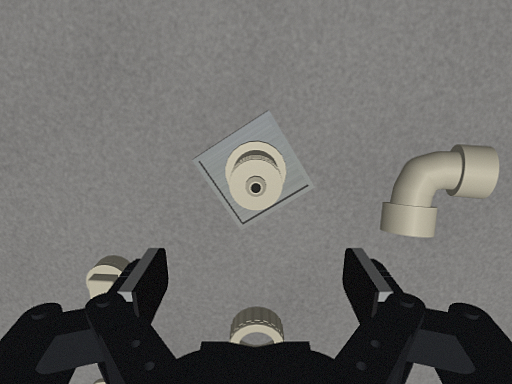

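The body is standing in the tray: foot around (255,170), pilot at (256,187), centred inside the lip. Next is the tail.

```bash
python3 -m crank '[[[0,-0.048,-0.031,0],[0,-0.096,-0.063,0],[0,-0.144,-0.094,0],[0,-0.192,-0.125,0],[0,-0.24,-0.156,0],[0,-0.288,-0.188,0],[-0.002,-0.331,-0.216,0],[-0.002,-0.331,-0.216,0],[-0.002,-0.331,-0.216,0],[-0.002,-0.331,-0.216,0]]]' 0;  python3 - <<'E'
from h import *
i=viewer.camera_info('wrist');p,d=viewer.capture('wrist');W=cloud(i,d).reshape(-1,3)
r=np.hypot(W[:,0]-.6285,W[:,1]+.1439)<.04
t=W[(W[:,2]>.035)&(W[:,2]<.07)&r];c,rad=cv2.minEnclosingCircle(t[:,:2].astype(np.float32));print(len(t),c,rad,t[:,2].max())
s=observe();print(s['ee_pos'],go((*c,.014)))
E
```

```text
time_s: 9.72
ee_pos: [0.6282, -0.1425, 0.1897]
eef_rot: [1.73, 1.569, 2.696]
force: [-0.0, 0.7, 0.4]
opening: 0.0851
432 (0.6289118528366089, -0.14553281664848328) 0.01699923723936081 0.04704767963242841
[ 0.62832064 -0.14249635  0.18998372] [176.   -2.4  -2.2]
```

```bash
python3 -m crank '[[[0.055,-0.002,-0.002,0],[0.11,-0.002,-0.002,0],[0.15,-0.002,-0.002,0],[0.176,-0.002,-0.002,0],[0.176,-0.002,-0.002,0]]]' 0 && python3 -m crank '[[[0,0,0,0],[0,0,0,0],[0,0,0,0],[0,0,0,0],[0,0,0,0],[0,0,0,0],[0,0,0,0]]]' 255 && python3 -m crank '[[[-0.03,0,0,0],[-0.08,0,0,0],[-0.13,0,0,0],[-0.13,0,0,0],[-0.13,0,0,0]]]' 255;  python3 - <<'E'
from h import *
s=observe();i=viewer.camera_info('wrist');p,d=viewer.capture('wrist');cv2.imwrite('pics/w5.png',p)
print(s['ee_pos'],go((.479,.2227,s['ee_pos'][2])))
E
```

```text
time_s: 10.4
ee_pos: [0.6282, -0.1454, 0.0128]
eef_rot: [1.814, 1.567, 2.78]
force: [-0.0, 0.1, 0.5]
opening: 0.0856
time_s: 11.28
ee_pos: [0.6296, -0.1466, 0.0157]
eef_rot: [-1.252, 1.569, -0.287]
force: [-1.1, 1.0, 6.9]
opening: 0.0318
time_s: 11.9
ee_pos: [0.6287, -0.1463, 0.144]
eef_rot: [1.591, 1.57, 2.556]
force: [-0.3, -0.1, -1.1]
opening: 0.0318
[ 0.62866739 -0.14633622  0.14396983] [-2.000e-01  3.329e+02  2.183e+02]
```

View pics/w5.png

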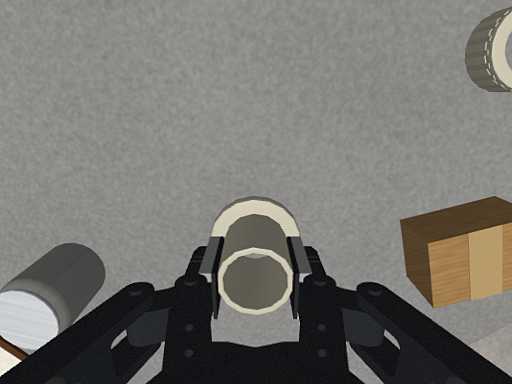

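The tail is held centrally, tube rim at (255,280), with the collar below the tips.

```bash
python3 -m crank '[[[0,0.03,0.02,0],[0,0.078,0.051,0],[0,0.126,0.083,0],[0,0.174,0.114,0],[0,0.222,0.145,0],[0,0.27,0.177,0],[0,0.31,0.203,0],[0,0.333,0.218,0],[0,0.333,0.218,0],[0,0.333,0.218,0]]]' 255;  python3 - <<'E'
from h import *
s=observe();i=viewer.camera_info('wrist');p,d=viewer.capture('wrist');W=cloud(i,d).reshape(-1,3)
e=s['ee_pos'];r=np.hypot(W[:,0]-e[0],W[:,1]-e[1])<.0195;z=e[2]-.0145+.046
t=W[(abs(W[:,2]-z)<.006)&r];print(len(t),cv2.minEnclosingCircle(t[:,:2].astype(np.float32)),t[:,2].max()-z, np.median(t[:,2])-z)
print(e,go((.4792,.2228,.084)))
E
```

```text
time_s: 13.2
ee_pos: [0.4793, 0.2217, 0.1436]
eef_rot: [2.544, 1.569, -2.774]
force: [-0.0, 0.0, -0.5]
opening: 0.0321
2430 ((0.4793080985546112, 0.22174297273159027), 0.019560134038329124) 0.005994719977536228 -0.0020942854952235024
[0.47931171 0.22171712 0.14355523] [59.7  1.   1. ]
```

```bash
python3 -m crank '[[[0.025,0.001,0.001,0],[0.05,0.001,0.001,0],[0.058,0.001,0.001,0],[0.06,0.001,0.001,0],[0.06,0.001,0.001,0],[0.06,0.001,0.001,0]]]' 255;for k in 1 ; do python3 -m crank '[[[0.0015,0,0,0],[0.0015,0,0,0]]]'|grep -E 'force|pos';python3 -m crank '[[[0.0015,0,0,0],[0.0015,0,0,0]]]'|grep -E 'force|pos'; done
```

```text
time_s: 14.0
ee_pos: [0.4794, 0.2237, 0.085]
eef_rot: [-0.611, 1.57, 0.354]
force: [0.4, -0.3, -0.1]
opening: 0.0314
ee_pos: [0.4791, 0.2237, 0.0829]
force: [-0.8, 0.0, -1.0]
ee_pos: [0.479, 0.2237, 0.0812]
force: [-0.7, 0.4, -1.8]
```

```bash
python3 -m crank '[[[0.001,0,0,0],[0.001,0,0,0]]]'|grep -E 'force|pos';python3 -m crank '[[[0.001,0,0,0],[0.001,0,0,0]]]'|grep -E 'force|pos'
```

```text
ee_pos: [0.4791, 0.2237, 0.0806]
force: [-2.2, -0.3, 4.5]
ee_pos: [0.4791, 0.2238, 0.0806]
force: [-4.6, -0.8, 18.1]
```

```bash
python3 -m crank '[[[-0.001,0,0,0],[-0.001,0,0,0]]]'|grep force && python3 -m crank '[[[0,0,0,0],[0,0,0,0],[0,0,0,0],[0,0,0,0],[0,0,0,0]]]' 0|grep open && python3 -m crank '[[[-0.05,0,0,0],[-0.11,0,0,0],[-0.13,0,0,0],[-0.13,0,0,0],[-0.13,0,0,0]]]' 0;  python3 - <<'E'
from h import *
s=observe()
i=viewer.camera_info('wrist');p,d=viewer.capture('wrist');W=cloud(i,d).reshape(-1,3)
cv2.imwrite('pics/w6.png',p)
r=np.hypot(W[:,0]-.479,W[:,1]-.222)<.04
t=W[(W[:,2]>.1)&(W[:,2]<.13)&r];print(len(t),cv2.minEnclosingCircle(t[:,:2].astype(np.float32)),t[:,2].max())
print(s['ee_pos'],go((.6556,.1045,.20)))
E
```

```text
force: [-1.9, 0.1, 6.7]
opening: 0.0855
time_s: 16.5
ee_pos: [0.4786, 0.2235, 0.2092]
eef_rot: [2.447, 1.569, -2.871]
force: [0.9, 0.9, -1.3]
opening: 0.0852
614 ((0.47867777943611145, 0.22469964623451233), 0.017260529100894928) 0.11203931532858366
[0.47862985 0.22351503 0.20924799] [   8.7 -213.3    2.9]
```

View pics/w6.png

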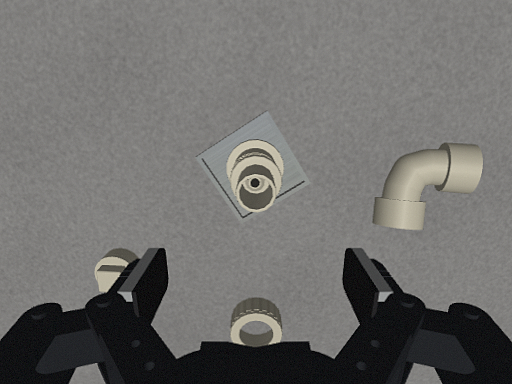

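The tail is seated on the body: rim at (256,193), pilot visible inside it, top at z 0.112 against an expected 0.111. Next is the nut.

```bash
python3 -m crank '[[[0,-0.05,0.001,0],[0,-0.1,0.002,0],[0,-0.15,0.003,0],[0.009,-0.195,0.003,0],[0.009,-0.213,0.003,0],[0.009,-0.213,0.003,0],[0.009,-0.213,0.003,0],[0.009,-0.213,0.003,0]]]' 0;  python3 - <<'E'
from h import *
i=viewer.camera_info('wrist');p,d=viewer.capture('wrist');W=cloud(i,d).reshape(-1,3)
r=np.hypot(W[:,0]-.6556,W[:,1]-.1045)<.045
t=W[(W[:,2]>.026)&(W[:,2]<.07)&r];c,rad=cv2.minEnclosingCircle(t[:,:2].astype(np.float32));print(len(t),c,rad,t[:,2].max())
s=observe();print(s['ee_pos'],go((*c,.010)),'q',s['q'])
E
```

```text
time_s: 17.55
ee_pos: [0.6552, 0.1059, 0.2017]
eef_rot: [-0.349, 1.571, 0.618]
force: [0.8, -0.0, 0.3]
opening: 0.0856
1937 (0.6562784910202026, 0.10232339054346085) 0.034683097153902054 0.03532938421541586
[0.65534225 0.10577544 0.20180432] [191.8  -2.7  -2.4] q [ 6.05483638e-02  5.74174452e-01  1.48937375e+00  1.15446708e-04
  1.07761440e+00 -9.06028378e-01]
```

```bash
python3 -m crank '[[[0.06,-0.003,-0.002,0],[0.12,-0.003,-0.002,0],[0.14,-0.003,-0.002,0],[0.15,-0.003,-0.002,0],[0.165,-0.003,-0.002,0],[0.18,-0.003,-0.002,0],[0.19,-0.003,-0.002,0],[0.19,-0.003,-0.002,0]]]' 0 && python3 -m crank '[[[0,0,0,0],[0,0,0,0],[0,0,0,0],[0,0,0,0],[0,0,0,0]]]' 255 && python3 -m crank '[[[-0.03,0,0,0],[-0.08,0,0,0],[-0.13,0,0,0],[-0.13,0,0,0],[-0.13,0,0,0]]]' 255;  python3 - <<'E'
from h import *
s=observe();i=viewer.camera_info('wrist');p,d=viewer.capture('wrist');cv2.imwrite('pics/w7.png',p)
e=s['ee_pos'];W=cloud(i,d).reshape(-1,3);r=np.hypot(W[:,0]-e[0],W[:,1]-e[1])<.04;z=e[2]+.024
t=W[(abs(W[:,2]-z)<.008)&r];print(len(t),cv2.minEnclosingCircle(t[:,:2].astype(np.float32)),np.median(t[:,2])-e[2])
print(s['ee_pos'],go((.479,.2238,s['ee_pos'][2])))
E
```

```text
time_s: 18.6
ee_pos: [0.657, 0.1016, 0.0106]
eef_rot: [2.148, 1.57, 3.113]
force: [-0.7, -0.4, 0.8]
opening: 0.0856
time_s: 19.23
ee_pos: [0.6578, 0.1017, 0.0127]
eef_rot: [-0.854, 1.569, 0.111]
force: [-2.1, 0.4, 5.8]
opening: 0.0661
time_s: 19.85
ee_pos: [0.6569, 0.1016, 0.141]
eef_rot: [1.888, 1.57, 2.854]
force: [0.2, -0.1, -1.5]
opening: 0.0657
10631 ((0.6522033214569092, 0.10483557730913162), 0.03898480534553528) 0.020394803488905766
[0.65688101 0.10156635 0.1410317 ] [ -0.5 215.7  -0.6]
```

View pics/w7.png

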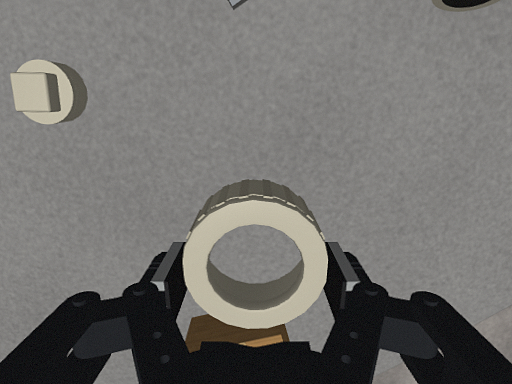

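The nut is held level between the pads: top face centre at about (256,262), hole at (255,266). The cap is at (40,92), with its block close to the picture axes.

```bash
python3 - <<'E'
from h import *
i=viewer.camera_info('wrist');s=observe()
for z in(.1615,.163):print(ray(i,(256,262),z),s['ee_pos'])
E
python3 -m crank '[[[-0.01,0.03,0,0],[-0.01,0.07,0,0],[-0.01,0.11,0,0],[-0.01,0.15,0,0],[-0.01,0.19,0,0],[-0.01,0.216,-0.001,0],[-0.01,0.216,-0.001,0],[-0.01,0.216,-0.001,0]]]' 255; python3 - <<'E'
from h import *
print(go((.479,.2240,.07)),go((.479,.2240,.062)))
E
```

```text
[0.65295653 0.10592541 0.1615    ] [0.65667793 0.10156177 0.14030263]
[0.65224262 0.10641504 0.163     ] [0.65667793 0.10156177 0.14030263]
time_s: 20.9
ee_pos: [0.4797, 0.2235, 0.1511]
eef_rot: [-0.918, 1.571, 0.047]
force: [0.6, -0.1, -1.4]
opening: 0.066
[81.1  0.9 -0. ] [89.1  0.9 -0. ]
```

```bash
python3 - <<'E'
from h import *
s=observe();i=viewer.camera_info('wrist');p,d=viewer.capture('wrist');e=s['ee_pos']
R=Ro.from_euler('xyz',s['eef_rot']).as_matrix()
for n in('wrist','top'):
    if n=='top': i=viewer.camera_info('top');p,d=viewer.capture('top')
    W=cloud(i,d);g=p.min(2)>95
    L=(W-e)@R*1000   # tool frame
    m=g&(abs(L[...,1])<45)&(abs(L[...,2])<45)&(L[...,0]>-35)&(L[...,0]<-10)
    print(n,m.sum());
    if m.sum()<20: continue
    l=L[m];h=np.median(l[:,0]);print('median x',h,np.percentile(l[:,0],[5,95]))
    t=l[abs(l[:,0]-h)<3];print(cv2.minEnclosingCircle(t[:,1:].astype(np.float32)),t.min(0),t.max(0))
cv2.imwrite('pics/t8.png',cv2.resize(p[230:310,140:220],None,fx=6,fy=6))
E
```

```text
wrist 8511
median x -20.458968518974046 [-21.41641845 -19.25309468]
((1.4153976440429688, 0.3067471385002136), 34.598846435546875) [-22.86424041 -32.93763142 -32.09279979] [-17.50012786  35.54853151  33.99792301]
top 10
```

```bash
python3 -m crank '[[[0.02,0,0,0],[0.035,0,0,0],[0.05,0,0,0],[0.05,0,0,0]]]' |grep -E 'force|pos';python3 -m crank '[[[0.012,0,0,0],[0.024,0,0,0],[0.034,0,0,0],[0.036,0,0,0],[0.036,0,0,0],[0.036,0,0,0]]]' |grep -E 'force|pos'
```

```text
ee_pos: [0.4788, 0.2234, 0.1002]
force: [-0.7, 0.1, -1.9]
ee_pos: [0.4792, 0.2237, 0.0656]
force: [0.3, -0.1, -1.1]
```

```bash
for k in 1; do python3 -m crank '[[[0.002,0,0,0],[0.002,0,0,0]]]'|grep -E 'force|pos';python3 -m crank '[[[0.0015,0,0,0],[0.0015,0,0,0]]]'|grep -E 'force|pos';python3 -m crank '[[[0.001,0,0,0],[0.001,0,0,0]]]'|grep -E 'force|pos'; done
```

```text
ee_pos: [0.4791, 0.2237, 0.0633]
force: [0.7, 0.1, 0.2]
ee_pos: [0.4791, 0.2237, 0.0617]
force: [0.7, -0.0, -0.8]
ee_pos: [0.479, 0.2237, 0.0607]
force: [0.8, -0.2, -0.3]
```

```bash
for k in 1; do python3 -m crank '[[[0.001,0,0,0],[0.001,0,0,0]]]'|grep -E 'force|pos';python3 -m crank '[[[0.001,0,0,0],[0.001,0,0,0]]]'|grep -E 'force|pos'; done
```

```text
ee_pos: [0.4791, 0.2237, 0.0598]
force: [1.0, -0.1, -1.3]
ee_pos: [0.4791, 0.2237, 0.0596]
force: [-2.6, -1.4, 11.0]
```

Contact at the seated height. I'll release, lift and check.

```bash
python3 -m crank '[[[-0.0007,0,0,0],[-0.0007,0,0,0]]]'|grep force && python3 -m crank '[[[0,0,0,0],[0,0,0,0],[0,0,0,0],[0,0,0,0],[0,0,0,0]]]' 0|grep open && python3 -m crank '[[[-0.03,0,0,0],[-0.08,0,0,0],[-0.14,0,0,0],[-0.15,0,0,0],[-0.15,0,0,0]]]' 0;  python3 - <<'E'
from h import *
s=observe()
i=viewer.camera_info('wrist');p,d=viewer.capture('wrist');W=cloud(i,d).reshape(-1,3)
cv2.imwrite('pics/w9.png',p)
for c,R,a,b in(((.479,.223),.03,.1,.13),((.479,.223),.045,.075,.09)):
    r=np.hypot(W[:,0]-c[0],W[:,1]-c[1])<R
    t=W[(W[:,2]>a)&(W[:,2]<b)&r];print(len(t),cv2.minEnclosingCircle(t[:,:2].astype(np.float32)),t[:,2].max(),np.median(t[:,2]))
print(s['ee_pos'],go((.4877,.005,.20)))
E
```

```text
force: [-0.5, 0.0, 3.8]
opening: 0.0854
time_s: 25.0
ee_pos: [0.4789, 0.2237, 0.2096]
eef_rot: [-0.556, 1.57, 0.41]
force: [-0.3, -0.3, -0.7]
opening: 0.0855
612 ((0.4788069427013397, 0.22486309707164764), 0.017050769180059433) 0.11187881783249252 0.10956047241899364
2420 ((0.478110671043396, 0.22487781941890717), 0.03461766242980957) 0.08993215459117347 0.08012934580426373
[0.47894752 0.22365987 0.20957237] [   8.6 -131.8 -174.5]
```

View pics/w9.png

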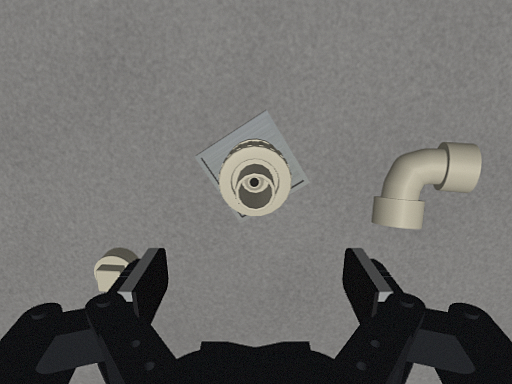

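The nut sits concentric on the collar, ring centred at (255,181), with its top at 0.080 against an expected 0.081. Now the cap.

```bash
python3 -m crank '[[[0,-0.036,-0.048,0],[0,-0.07,-0.093,0],[0.009,-0.105,-0.14,0],[0.009,-0.132,-0.175,0],[0.009,-0.132,-0.175,0],[0.009,-0.132,-0.175,0],[0.009,-0.132,-0.175,0]]]' 0;  python3 - <<'E'
from h import *
i=viewer.camera_info('wrist');p,d=viewer.capture('wrist');W=cloud(i,d).reshape(-1,3)
r=np.hypot(W[:,0]-.4877,W[:,1]-.005)<.04
t=W[(W[:,2]>.0375)&(W[:,2]<.07)&r];a=cv2.minAreaRect((t[:,:2]*1000).astype(np.float32));print(len(t),a,t[:,2].max())
t=W[(W[:,2]>.018)&(W[:,2]<.07)&r];c,rad=cv2.minEnclosingCircle(t[:,:2].astype(np.float32));print(c,rad)
s=observe();R=Ro.from_euler('xyz',s['eef_rot']).as_matrix();print('jaw',np.degrees(np.arctan2(R[1,2],R[0,2])))
print(s['ee_pos'],go((*np.array(a[0])/1000,.024)))
E
```

```text
time_s: 25.92
ee_pos: [0.4878, 0.0056, 0.1999]
eef_rot: [1.881, 1.57, 2.847]
force: [-0.5, 0.2, -1.0]
opening: 0.0854
793 ((488.84033203125, 4.131174087524414), (29.53158950805664, 29.904518127441406), 54.4703369140625) 0.04132639497976145
(0.48855122923851013, 0.003836397547274828) 0.026223015040159225
jaw 55.40282492359773
[0.48788402 0.00563156 0.20012631] [176.1  -1.8  -0.7]
```

```bash
python3 -m crank '[[[0.055,-0.002,-0.001,1],[0.11,-0.002,-0.001,1],[0.15,-0.002,-0.001,1],[0.176,-0.002,-0.001,1],[0.176,-0.002,-0.001,1]]]' 0 && python3 -m crank '[[[0,0,0,0],[0,0,0,0],[0,0,0,0],[0,0,0,0],[0,0,0,0],[0,0,0,0],[0,0,0,0]]]' 255 && python3 -m crank '[[[-0.03,0,0,0],[-0.08,0,0,0],[-0.14,0,0,0],[-0.16,0,0,0],[-0.16,0,0,0]]]' 255;  python3 - <<'E'
from h import *
s=observe();i=viewer.camera_info('wrist');p,d=viewer.capture('wrist');cv2.imwrite('pics/w10.png',p)
e=s['ee_pos'];R=Ro.from_euler('xyz',s['eef_rot']).as_matrix();L=(cloud(i,d)-e)@R*1000
m=(p.min(2)>95)&(abs(L[...,1])<32)&(abs(L[...,2])<32)&(L[...,0]>-35)&(L[...,0]<30)
l=L[m];top=np.percentile(l[:,0],3);print('top',top);t=l[l[:,0]<top+2.5];print(len(t),cv2.minAreaRect(t[:,1:].astype(np.float32)))
t=l[l[:,0]<top+22];print(cv2.minEnclosingCircle(t[:,1:].astype(np.float32)))
print(e,go((.479,.2239,e[2])))
E
```

```text
time_s: 26.6
ee_pos: [0.4883, 0.0035, 0.0231]
eef_rot: [2.035, 1.567, 2.984]
force: [0.2, 0.7, 0.4]
opening: 0.0856
time_s: 27.48
ee_pos: [0.4895, 0.0027, 0.0256]
eef_rot: [-0.964, 1.569, -0.017]
force: [-1.4, 1.9, 11.5]
opening: 0.0288
time_s: 28.1
ee_pos: [0.4895, 0.0027, 0.186]
eef_rot: [-1.055, 1.567, -0.107]
force: [0.3, -0.5, -2.1]
opening: 0.0283
top -14.521148115038237
3275 ((1.1622276306152344, 0.5538158416748047), (30.135417938232422, 41.38804244995117), 1.4297354221343994)
((0.9516924023628235, 0.992051362991333), 26.278247833251953)
[0.48949494 0.00266334 0.18600504] [ -1.4 137.1 173.9]
```

View pics/w10.png

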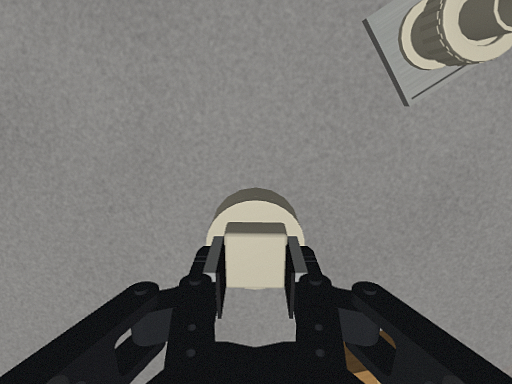

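The cap is gripped squarely by its block, centred at (255,262), and level. Taking it to the stack.

```bash
python3 -m crank '[[[0,0.02,0.026,0],[0,0.05,0.064,0],[0,0.08,0.102,0],[0,0.11,0.14,0],[0,0.13,0.166,0],[0,0.137,0.1745,0],[0,0.137,0.1745,0],[0,0.137,0.1745,0]]]' 255; python3 -m crank '[[[0.02,0,0,0],[0.045,0,0,0],[0.06,0,0,0],[0.062,0,0,0],[0.062,0,0,0],[0.062,0,0,0]]]' |grep -E 'force|pos'
```

```text
time_s: 29.15
ee_pos: [0.4796, 0.2233, 0.1841]
eef_rot: [2.612, 1.57, -2.724]
force: [0.3, -0.9, -1.3]
opening: 0.0284
ee_pos: [0.4799, 0.2244, 0.1232]
force: [-0.4, -0.4, -0.8]
```

```bash
for k in 1; do python3 -m crank '[[[0.002,0,0,0],[0.002,0,0,0]]]'|grep -E 'force|pos';python3 -m crank '[[[0.0015,0,0,0],[0.0015,0,0,0]]]'|grep -E 'force|pos';python3 -m crank '[[[0.001,0,0,0],[0.001,0,0,0]]]'|grep -E 'force|pos'; done
```

```text
ee_pos: [0.4796, 0.2244, 0.1206]
force: [-0.2, -0.6, 0.0]
ee_pos: [0.4796, 0.2244, 0.1189]
force: [-0.6, -0.1, -0.6]
ee_pos: [0.4797, 0.2244, 0.1186]
force: [-3.3, -1.4, 7.5]
```

Contact at the seated height (0.1186 against 0.1185 predicted). Release and retreat.

```bash
python3 -m crank '[[[-0.0007,0,0,0],[-0.0007,0,0,0]]]'|grep force && python3 -m crank '[[[0,0,0,0],[0,0,0,0],[0,0,0,0],[0,0,0,0],[0,0,0,0]]]' 0|grep open && python3 -m crank '[[[-0.03,0,0,0],[-0.07,0,0,0],[-0.1,0,0,0],[-0.12,0,0,0],[-0.12,0,0,0],[-0.12,0,0,0],[-0.12,0,0,0]]]' 0;  python3 - <<'E'
from h import *
s=observe()
i=viewer.camera_info('wrist');p,d=viewer.capture('wrist');W=cloud(i,d).reshape(-1,3)
q,_=viewer.capture('side')
cv2.imwrite('pics/w11.png',np.hstack([p[80:300,140:400],cv2.resize(q[120:230,90:220],None,fx=2,fy=2,interpolation=cv2.INTER_CUBIC)]))
for R,a,b in((.045,.1305,.145),(.045,.113,.145),(.045,.076,.086)):
    r=np.hypot(W[:,0]-.479,W[:,1]-.2245)<R
    t=W[(W[:,2]>a)&(W[:,2]<b)&r];print(len(t),cv2.minEnclosingCircle(t[:,:2].astype(np.float32)),t[:,2].max(),np.median(t[:,2]))
print(s['ee_pos'],s['time_s'])
E
```

```text
force: [0.4, 0.1, 1.0]
opening: 0.0854
time_s: 32.4
ee_pos: [0.4793, 0.2242, 0.2377]
eef_rot: [2.466, 1.569, -2.869]
force: [0.4, 0.2, 0.1]
opening: 0.0856
1132 ((0.47897839546203613, 0.22573326528072357), 0.019999204203486443) 0.13390360827098524 0.13210633649603187
2530 ((0.4791189730167389, 0.22553665935993195), 0.02632148563861847) 0.13390360827098524 0.11951235349618573
983 ((0.4780472218990326, 0.2252282053232193), 0.03453492745757103) 0.08263422850189601 0.08005581010248311
[0.47934595 0.22424562 0.23769319] 32.4
```

View pics/w11.png

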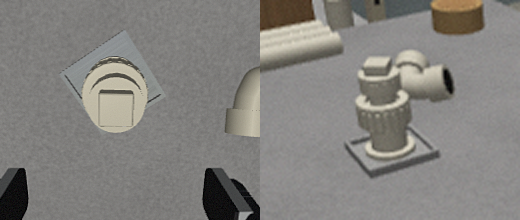

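The stack is upright in the tray with the cap on top, and its top height of 0.133 matches the expected 0.133. The gripper is about 100 mm clear, so I'm handing in.

```bash
python3 -c "
from station import ticket;print(ticket.sign_off())"
```

```text
the job is handed in; nothing more can be done
None
```

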